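# Buff a shoe on the hand-cranked buffer

### The job

Buff the shoe: turn the buffer's crank clockwise (seen from above) until the round brush runs at 20 turns a minute, keep the brush between 17 and 23 turns a minute for at least 6 seconds without a break and never let it race past 28, then stop it with its metal lug in line with the pointer and let go of the crank. Drive it by the crank alone, never touch the brush or its lug, and leave the wax bar in its holder and the two tins and the jar on the base plate where they are.

Things in the scene. Friction and masses are not known exactly. Their poses are not given: they have to be found in the camera images.
- spindle (a point): Point on the upright axis about which crank and brush turn, 135 mm above the table. Its x axis points from the axis towards the pointer post, z up.
- buffer: The shoe buffer, a grey machine fixed to the table, anywhere on it, turned by up to 0.5 rad: base plate 360 x 360 x 20 mm, origin under its middle on the spindle axis, x towards the pointer post. On its -y side, 140 to 480 mm from the axis, a rest with a brown shoe up to 155 mm above the table; on its +y side a holder with a wax bar; in the middle the flat brush with the crank above.
- flywheel (a joint): Angle (rad) of the brush with its flywheel; grows clockwise seen from above and counts on over many turns; start angle arbitrary (the lug shows where it is). 20 turns a minute = 2.09 rad/s. Nominal inertia 0.034 kg m2 (varies: flywheel mass -30 to +40 %); bearing drag 0.006 N m per rad/s plus 0.01 N m dry friction, plus the wax bar's rubbing; it stays at rest when let go.
- crank (a joint): Angle (rad) of the crank relative to the brush, clockwise positive. The two are joined by an oil coupling only: torque 0.04 N m per rad/s of speed difference. So the brush lags the crank, runs slower than it (crank 3 to 4.2 rad/s for brush 2.1 rad/s), follows with a time constant near 0.7 s, and is braked but coasts on when the crank is held still.
- knob (a point): The crank's grip, at its middle, 184 mm above the table: an upright black round grip, diameter 32 mm, 56 mm tall (156 to 212 mm above the table), free to spin on its own pin, so it can be held firmly while going round. 65 mm from the spindle axis on a flat steel crank arm (22 mm wide, top 153 mm above the table) that turns endlessly either way.
- lug (a point): Middle of the index lug, an aluminium block 30 mm wide (tangentially) x 20 x 18 mm standing on the brush top, 82 mm from the spindle axis, the point 120 mm above the table, lug top 126 mm. Goes round with the brush.
- mark (a point): The point which the lug's middle must be at: 82 mm from the spindle axis straight towards the fixed pointer, at 120 mm height. The pointer is a steel finger 12 mm wide on a 30 mm square post (130 mm high) just outside the brush, its tip 103 mm from the axis.
- brush: The round brush lying flat: black bristle rim of diameter 270 mm, wooden top, 71 to 108 mm above the table, with the lug on it; origin on the spindle axis at table height. Not to be touched.
- waxbar: Bar of polishing wax, 34 x 28 x 46 mm, origin under its centre, standing loose in a steel holder on the buffer (holder top 148 mm, bar top 154 mm above the table), 112 mm from the axis. It rubs on the brush top under its own weight and so brakes the brush by about 0.03 N m nominally; weight and rubbing are unknown, from a third to twice that. Stays where it is.
- tin: Bystander: polish tin, diameter 68, 28 mm high, on a corner of the base plate; origin under its centre.
- wax: Bystander: flat wax tin, diameter 58, 22 mm high, on a corner of the base plate; origin under its centre.
- cream: Bystander: small cream jar, diameter 48, 75 mm high, on a corner of the base plate; origin under its centre.

How it is judged (in metres and radians):
On the way, in this order (a step that is already met when the one before it is completed fails the run):
1. the brush turns clockwise at 17 to 23 turns a minute for 6 s on end (velocity of joint flywheel between 1.77 and 2.42 rad/s), for 6 s.
2. the brush is stopped with its lug in line with the pointer (horizontal distance between lug and mark below 0.014 m and velocity of joint flywheel between -0.12 and 0.12 rad/s), for 0.4 s.
At the end, for the whole second after the job is handed in: the brush is at rest (below 0.12 rad/s), its lug's middle within 14 mm of the mark, and the crank is released (all of step 2); the robot touches nothing.
It fails at once if the brush races past 28 turns a minute (velocity of joint flywheel above 2.94 rad/s or velocity of joint flywheel below -2.94 rad/s).
It fails at once if the robot touches the brush or its lug (contact force between any of the fingers, the arm and brush above 1 N).
It fails at once if a tin, the jar or the wax bar is moved by more than 30 mm (distance of any of tin, wax, cream, waxbar from where it was at the start of the episode above 0.03 m).
It also fails if it takes over 67 s, if anything falls off the work surface, if the arm or the gripper's body presses on something with over 40 N, if the wrist force passes 120 N, or if a joint passes its speed limit or range.

### The arm

A 7-joint arm with a two-finger parallel gripper is mounted at the origin on the work surface. World frame = base frame: x ahead of the robot, y to its left, z up, the work surface at z = 0. Lengths are in m, angles in degrees, forces in N, time in s.
With the tool pointing down it reaches from about 0.425 to 0.875 m from the base axis. Payload 4.7 kg.
Tool frame: the origin (TCP) lies at the very end of the fingers, on their centre line; the grasp point (between the pads) lies 19 mm behind it; z points along the fingers, y is the line along which they close (so a half turn about z gives the same grasp; the last joint's range is limited). The gripper opens to 87 mm and grips with 3 to 60 N. Pads are 19 mm wide; open, the fingers measure 117 mm over their backs; the gripper's body (75 mm by 190 mm) begins 51 mm behind the grasp point.
Start: joints at [-70.926, 18.392, -4.016, 83.108, 1.295, 78.541, -3.26], TCP at [0.204, 0.617, 0.223] pointing down, gripper open.
Joint ranges: [-163.93, 163.93], [-17.29, 119.83], [-79.2, 71.16], [3.27, 140.29], [-89.18, 269.18], [5.43, 117.66], [-154.24, 154.24]. Speed limits (degrees/s): [147.25, 147.25, 180, 180, 180, 180, 180].

### API

Orientations are given as [roll, pitch, yaw] about the fixed x, y, z axes, in that order (R = Rz(yaw) Ry(pitch) Rx(roll)).
In Python, from cell import get_obs, cams, ticket, finder gives the robot as it stands.
- The arm moves only by the shell command python3 -m creep 'ROWS' [FORCE]. ROWS is text: rows parted by semicolons, each of 5 numbers parted by spaces: the shift along the world's x, y, z in m, then the turn about the world's z in degrees, then the finger opening in m, from 0 to 0.087. A call has 1 to 8 rows; each row shifts and turns the commanded pose from where the row before left it; what a row does not reach is not made up. A row lasts 1/8 s, in which the tool goes at most 62.5 mm and 10.7 degrees, less where a joint would pass 70% of its speed; a pose out of reach is approached as far as the arm can. A call with a gripper value outside its range is refused whole. The fingers move at their own pace and stop on an object; FORCE is the grip in N (left out, the last holds). Time passes only in rows, so rows that do not move let the fingers close. It gives the time, the measured TCP pose, the force, the opening and the grip force at its end, in the units of the state.
- get_obs(): the state, without advancing time (a new reading comes with each control period).
- cams.read_camera(name): name is "scene" or "top"; returns the picture (384x512x3 uint8, red, green, blue); there is no depth.
- cams.calibration(name): a dict with "fx", "fy", "cx", "cy" (pixels), "k1" (the pictures are not rectified: a ray, as slopes to the right and down, at radius r is drawn at 1 + k1 r^2 times it, then the intrinsics apply), "extrinsics" (4x4, takes a point from world to camera coordinates). Camera axes: x right, y down, z forward; pixel columns grow to the right and rows downward; lengths in m; the calibration is good to about 2 mm. A picture is of the moment at which its call begins. calibration takes no time and is no camera call.
- ticket.sign_off(): hands the job in; it is judged then, once.
Trained networks look in the newest picture that a camera, given by its name, has taken for a name from the list of things; names that differ only in an ending like _2 or _b are one class to them, and where a whole thing is asked for, a point or a joint stands for the part that bears it (a point fixed in the world has none). Each returns a list of dicts, best first, with "p" (0 to 1); they miss things now and then, are a little off and sometimes report something else, mostly with a low value. They report only what shows in the picture. A call takes as long as a camera call.
- finder.masks_of(name, camera): "mask" (384x512 bool, what is visible of it) and "xy" ([column, row] in pixels, amid what is visible of it).
- finder.tip_of(name, camera): "xy" ([column, row] in pixels: a listed point, or the origin of a listed thing).
The state is a dict: "time_s": time; "qpos": joint angles; "joint_velocities": joint speeds; "effort": joint torques, N m; "tool_pos": TCP position; "tool_rot": TCP orientation; "force": force on the tool from outside, world axes, zero at the start; "wrist_torque": the same for the moment, N m; "grip_width": finger opening in m; "grasp_force": force on a finger pad.
Only numpy, scipy, OpenCV 4.12 (cv2) and the standard library are available. Lean on these libraries where they do the work, as an engineer would, in place of code of your own. Each camera call takes 0.05 s, during which the arm holds its last target. There are 200 camera calls.

## Working session

There is one attempt and no reset: what is moved stays moved. The work goes in short steps, Python scripts to look and compute and a shell command to move; the robot and the scene stay as the last step left them, time stands still between calls to the robot, and variables do not carry over. Pictures are saved under pics/ and viewed, at most 10 in all, crops included, and the job is handed in when it is done.

```bash
ls; mkdir -p pics; cat > h.py <<'E'
import numpy as np, cv2
from cell import get_obs, cams, ticket, finder
def ray(cam,xy):
    c=cams.calibration(cam);E=np.array(c["extrinsics"])
    d=np.array([(xy[0]-c["cx"])/c["fx"],(xy[1]-c["cy"])/c["fy"]]);u=d.copy()
    for _ in range(20): u=d/(1+c["k1"]*(u@u))
    R,t=E[:3,:3],E[:3,3]
    v=R.T@np.array([u[0],u[1],1]);return -R.T@t,v
def atz(cam,xy,z):
    o,v=ray(cam,xy);return o+v*(z-o[2])/v[2]
def tri(a,b):
    (o1,v1),(o2,v2)=ray(*a),ray(*b)
    s=np.linalg.lstsq(np.c_[v1,-v2],o2-o1,rcond=None)[0]
    p,q=o1+v1*s[0],o2+v2*s[1];return (p+q)/2,np.linalg.norm(p-q)
def proj(cam,P):
    c=cams.calibration(cam);E=np.array(c["extrinsics"]);p=E[:3,:3]@P+E[:3,3];u=p[:2]/p[2];u=u*(1+c["k1"]*(u@u))
    return [c["fx"]*u[0]+c["cx"],c["fy"]*u[1]+c["cy"]]
E
python3 - <<'E'
from h import *
np.set_printoptions(precision=4,suppress=True)
print(get_obs())
im=[cams.read_camera(c) for c in("scene","top")]
for n in("spindle","knob","lug","mark","buffer","waxbar","cream","tin","wax"):
    r={}
    for c in("scene","top"):
        l=finder.tip_of(n,c)
        print(n,c,[(np.round(d["xy"],1).tolist(),round(d["p"],2)) for d in l[:2]])
        if l:r[c]=l[0]["xy"]
    if len(r)==2:print("   ",*tri(("scene",r["scene"]),("top",r["top"])))
cv2.imwrite("pics/a.png",im[0][:,:,::-1]);cv2.imwrite("pics/b.png",im[1][:,:,::-1])
E
```

```text
pics
{'time_s': 0.0, 'qpos': array([-70.9277,  18.4393,  -4.0154,  83.1761,   1.2971,  78.5413,
        -3.2584]), 'joint_velocities': array([-0.0489, -0.0995, -0.0326, -0.006 ,  0.0058, -0.0475,  0.0695]), 'effort': array([ -0.0006, -49.1303,  -0.4039, -31.253 ,  -0.0638,   0.0438,
         0.0002]), 'tool_pos': array([0.2036, 0.6167, 0.2214]), 'tool_rot': array([-179.8886,    0.0079,  161.7394]), 'force': array([ 0.0397, -0.6341, -0.5288]), 'wrist_torque': array([-0.0167,  0.0123,  0.0075]), 'grasp_force': 0.0, 'grip_width': 0.08674092178479631}
spindle scene [([228.6, 204.8], 0.91)]
spindle top [([296.9, 183.4], 0.86), ([245.2, 100.7], 0.18)]
    [ 0.5765 -0.0025  0.1365] 0.00832894419853093
knob scene [([210.3, 224.1], 0.95)]
knob top [([322.3, 151.7], 0.65)]
    [ 0.6274 -0.0459  0.1757] 0.00017639575704096698
lug scene [([252.3, 182.1], 0.81)]
lug top [([255.0, 203.8], 0.63)]
    [0.5358 0.0669 0.1198] 0.006462612067564412
mark scene [([228.9, 251.1], 0.83), ([209.1, 227.3], 0.39)]
mark top [([311.2, 143.5], 0.79)]
    [ 0.6561 -0.0309  0.1162] 0.010455193743139886
buffer scene [([234.5, 239.3], 0.83), ([293.9, 181.0], 0.18)]
buffer top [([288.3, 185.7], 0.71)]
    [0.5838 0.0012 0.008 ] 0.008592174394947449
waxbar scene [([289.1, 216.9], 0.55)]
waxbar top [([238.3, 162.2], 0.56)]
    [0.6194 0.1059 0.0957] 0.0039899617883207405
cream scene [([308.9, 301.7], 0.74)]
cream top [([245.8, 100.9], 0.62), ([323.7, 149.3], 0.34)]
    [0.7675 0.0935 0.0204] 0.00130466009170472
tin scene [([291.4, 181.9], 0.56)]
tin top [([203.3, 223.6], 0.97)]
    [0.4947 0.1771 0.0098] 0.00912237199699496
wax scene [([155.8, 295.9], 0.75)]
wax top [([371.2, 150.5], 0.89)]
    [ 0.66   -0.1786  0.0333] 0.0023071409155128054
```

View pics/a.png

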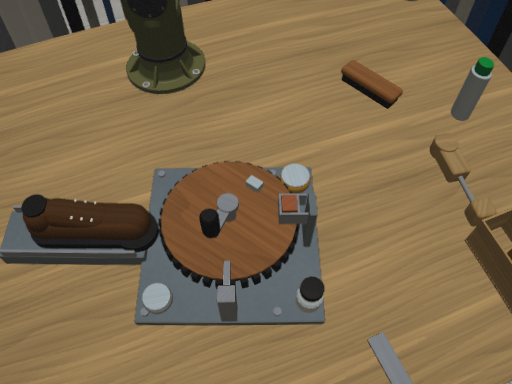

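View pics/b.png

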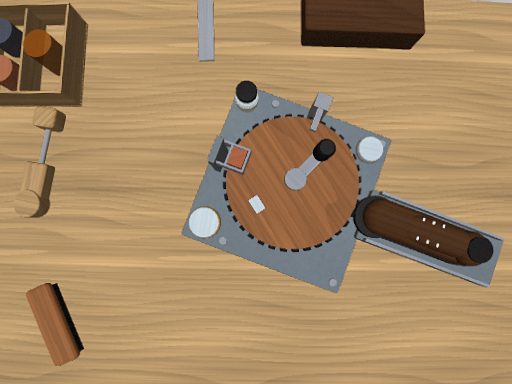

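The scene view shows the hub at (228,203), the black knob at (209,223), the pointer at (227,272) and the lug at (255,183). The top view agrees, with the knob at (324,150), the hub at (295,179), the pointer at (320,112) and the lug at (257,204). Next I'll refine the spindle from the base plate corners, hub and pointer.

```bash
python3 - <<'E'
from h import *
from scipy.optimize import least_squares
np.set_printoptions(precision=4,suppress=True)
im={"scene":cv2.imread("pics/a.png"),"top":cv2.imread("pics/b.png")}
obs={"top":{(1,-1):(391,140),(-1,-1):(339,292),(-1,1):(183,234)},"scene":{(1,1):(323,320),(1,-1):(139,322),(-1,-1):(152,168),(-1,1):(320,168)}}
def model(p,c,k,z=.02):
    a=p[2];x,y=.18*k[0],.18*k[1]
    return proj(c,np.array([p[0]+x*np.cos(a)-y*np.sin(a),p[1]+x*np.sin(a)+y*np.cos(a),z]))
f=lambda p:np.concatenate([np.array(model(p,c,k))-o for c in obs for k,o in obs[c].items()])
s=least_squares(f,[.577,-.003,-.34],loss="soft_l1");print("plate",s.x,np.degrees(s.x[2]));print(f(s.x).reshape(-1,2))
# brush mask fit
for c in("scene","top"):
    cams.read_camera(c)
    l=finder.masks_of("brush",c)
    m=l[0]["mask"];cn=max(cv2.findContours(m.astype(np.uint8),0,1)[0],key=len);h=cv2.convexHull(cn)[:,0]
    for z in(.09,.108):
        P=np.array([atz(c,q,z)[:2] for q in h.astype(float)])
        r=least_squares(lambda p:np.hypot(*(P-p[:2]).T)-p[2],[.577,0,.135],loss="soft_l1",f_scale=.002);print(c,z,l[0]["p"],r.x,np.sqrt(np.mean(r.fun**2)))
    k=finder.masks_of("knob",c)[0];print("knob",k["xy"],k["p"],atz(c,k["xy"],.184), k["mask"].sum())
S=s.x
cs,sn=np.cos(S[2]),np.sin(S[2])
for c in im:
    b=im[c]
    for P in([S[0],S[1],.15],[S[0]+.082*cs,S[1]+.082*sn,.12],[S[0]+.103*cs,S[1]+.103*sn,.125]):
        cv2.circle(b,tuple(int(round(v)) for v in proj(c,np.array(P))),2,(0,255,0),1)
    
cv2.imwrite("pics/c.png",np.hstack([cv2.resize(im["scene"][120:340,120:340],(400,400)),cv2.resize(im["top"][70:290,180:400],(400,400))]))
print(get_obs()["time_s"])
E
```

```text
plate [ 0.5824 -0.0027 -0.3407] -19.518766892905987
[[ 1.467  -2.1947]
 [-0.2612  1.1696]
 [-1.8959  0.1332]
 [ 2.3124  0.653 ]
 [-5.9751  0.6269]
 [ 1.0554 -0.5793]
 [-9.9772 -2.3929]]
scene 0.09 0.61 [ 0.5807 -0.0011  0.1379] 0.0023914554107833724
scene 0.108 0.61 [ 0.5908 -0.0036  0.1345] 0.0023331896717775995
knob [215.9, 216.6] 0.82 [ 0.6215 -0.0334  0.184 ] 972
top 0.09 0.74 [ 0.5829 -0.0019  0.1369] 0.001221414249956652
top 0.108 0.74 [ 0.581  -0.0001  0.1334] 0.0011894274196327522
knob [308.9, 164.4] 0.93 [ 0.6034 -0.0211  0.184 ] 1012
1.3
```

View pics/c.png

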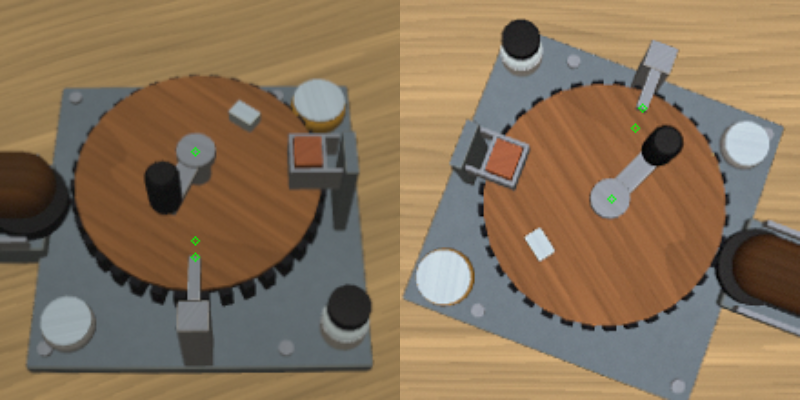

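The projected axis and pointer tip land on the hub and finger, so the spindle is at (0.582,-0.002) with yaw -19.5°. The knob is near (0.628,-0.046), 64 mm from the axis, as it should be. Now I'll move over the knob.

```bash
python3 -m creep '0.02 -0.03 0.045 0 0.087;0.034 -0.051 0 0 0.087;0.034 -0.051 0 0 0.087;0.034 -0.051 0 0 0.087;0.034 -0.051 0 0 0.087;0.034 -0.051 0 0 0.087;0.034 -0.051 0 0 0.087;0.034 -0.051 0 0 0.087' 40
python3 -m creep '0.034 -0.051 0 0 0.087;0.034 -0.051 0 0 0.087;0.034 -0.051 0 0 0.087;0.034 -0.051 0 0 0.087;0.034 -0.051 0 0 0.087;0.02 -0.04 0 0 0.087;0 0 0 0 0.087'
```

```text
time_s: 2.3
tool_pos: [0.4627, 0.2285, 0.268]
tool_rot: [179.9, 0.0, 161.7]
force: [0.9, -0.7, 0.4]
grip_width: 0.0871
grasp_force: 0.0
time_s: 3.18
tool_pos: [0.652, -0.0703, 0.2671]
tool_rot: [-179.8, 0.0, 161.3]
force: [-0.3, -0.0, -0.3]
grip_width: 0.0874
grasp_force: 0.0
```

```bash
python3 -m creep '-0.024 0.024 0 0 0.087;0 0 -0.02 0 0.087;0 0 -0.03 0 0.087;0 0 -0.027 0 0.087;0 0 -0.02 0 0.087;0 0 0 0 0.087'
python3 - <<'E'
from h import *
a,b=cams.read_camera("scene"),cams.read_camera("top")
cv2.imwrite("pics/d.png",np.hstack([cv2.resize(a[120:340,120:340],(400,400)),cv2.resize(b[70:290,180:400],(400,400))])[:,:,::-1])
E
```

```text
time_s: 3.92
tool_pos: [0.6267, -0.0397, 0.1691]
tool_rot: [-180.0, -0.2, 161.8]
force: [-0.5, 0.5, -0.3]
grip_width: 0.0869
grasp_force: 0.0
```

View pics/d.png

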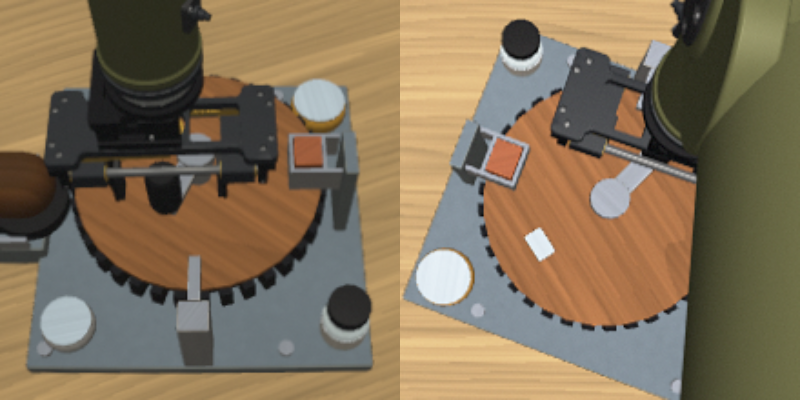

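The knob sits between the fingers (crop at (163,187)). The scene camera sees the front of the brush and the top camera sees its left and rear. Close the grip.

```bash
python3 -m creep '0 0 0 0 0.02;0 0 0 0 0.02;0 0 0 0 0.02;0 0 0 0 0.02' 35
python3 - <<'E'
from h import *
o=get_obs();p=o["tool_pos"][:2]-[.582,-.002];print(p,np.hypot(*p),np.degrees(np.arctan2(p[1],p[0])),o["force"])
E
```

```text
time_s: 4.53
tool_pos: [0.6278, -0.0408, 0.1707]
tool_rot: [180.0, 0.0, 161.7]
force: [-0.1, 0.9, 0.4]
grip_width: 0.0551
grasp_force: 0.0
[ 0.04580904 -0.03875604] 0.06000415210202349 -40.232381603695146 [-0.13162862  0.87238229  0.42118692]
```

```bash
python3 -m creep '0 0 0 0 0.02;0 0 0 0 0.02;0 0 0 0 0.02;0 0 0 0 0.02'
python3 - <<'E'
from h import *
o=get_obs();p=o["tool_pos"][:2]-[.582,-.002];print(p,np.hypot(*p),np.degrees(np.arctan2(p[1],p[0])),o["force"])
E
```

```text
time_s: 5.03
tool_pos: [0.6278, -0.0408, 0.1706]
tool_rot: [180.0, 0.0, 161.7]
force: [-0.2, -0.4, -0.3]
grip_width: 0.0309
grasp_force: 35.0
[ 0.04583361 -0.03877629] 0.06003599723609061 -40.231992242579715 [-0.23552463 -0.44294898 -0.30905354]
```

```bash
cat > k.py <<'E'
import json,sys
from h import *
from h import proj as P_
C=np.array([.582,-.002]);MARK=-19.5
def lug(im,cam):
    ph=np.radians(np.arange(0,360,1.));s=[]
    hsv=cv2.cvtColor(im,cv2.COLOR_RGB2HSV).astype(float)
    ok=((hsv[:,:,1]<45)&(hsv[:,:,2]>150)).astype(np.float32)
    for a in ph:
        v=[]
        for r in(.076,.082,.088):
            for t in(-.010,-.005,0,.005,.010):
                p=P_(cam,np.array([C[0]+r*np.cos(a)-t*np.sin(a),C[1]+r*np.sin(a)+t*np.cos(a),.127]))
                v.append(ok[int(round(p[1])),int(round(p[0]))])
        s.append(np.mean(v))
    s=np.array(s);m=s>=s.max()-.08
    # contiguous mean about best
    w=np.where(m,s,0);d=np.degrees(np.angle((w*np.exp(1j*ph)).sum()))
    R=abs((w*np.exp(1j*ph)).sum())/w.sum()
    return d,s.max(),R
def crank(o):
    p=o["tool_pos"][:2]-C;return np.degrees(np.arctan2(p[1],p[0])),np.hypot(*p)
def plan(a,steps,pos=None):
    "a: commanded angle deg, steps: clockwise deg per row; returns row shifts in mm"
    f=lambda t:np.round(65*np.array([np.cos(np.radians(t)),np.sin(np.radians(t))]),1)
    q=f(a) if pos is None else np.round((np.array(pos)-C)*1e3,1);out=[]
    for s in steps:
        a-=s;n=f(a);out.append("%.4f %.4f 0 0 0.02"%tuple((n-q)/1e3));q=n
    print(";".join(out));print("end",a)
E
python3 - <<'E'
from k import *
for c,n in(("scene","a"),("top","b"),):
    print(c,lug(cv2.imread(f"pics/{n}.png")[:,:,::-1].copy(),c))
d=cv2.imread("pics/d.png")[:,:,::-1]
plan(-38.5,[4,8,12,16,18,20,21,22])
plan(-38.5-121,[22]*8)
E
python3 -m creep '0.0045 -0.0015 0 0 0.02;0 0 0 0 0.02' 3
python3 -m creep '0 0 0 0 0.02' 35
```

```text
time_s: 5.28
tool_pos: [0.632, -0.0413, 0.1704]
tool_rot: [180.0, -0.1, 161.8]
force: [-3.4, 2.1, 0.7]
grip_width: 0.0321
grasp_force: 3.0
time_s: 5.4
tool_pos: [0.6318, -0.0415, 0.1704]
tool_rot: [180.0, -0.1, 161.8]
force: [-4.1, 2.8, 2.0]
grip_width: 0.0315
grasp_force: 35.0Traceback (most recent call last):
  File "<stdin>", line 3, in <module>
  File "k.py", line 13, in lug
    p=P_(cam,np.array([C[0]+r*np.cos(a)-t*np.sin(a),C[1]+r*np.sin(a)+t*np.cos(a),.127]))
  File "h.py", line 16, in proj
    c=cams.calibration(cam);E=np.array(c["extrinsics"]);p=E[:3,:3]@P+E[:3,3];u=p[:2]/p[2];u=u*(1+c["k1"]*(u@u))
ValueError: time passes only in moves, steps and waits
```

```bash
python3 - <<'E'
s=open("h.py").read().replace("def ray(","CAL={c:cams.calibration(c) for c in('scene','top')}\ndef ray(",1).replace("c=cams.calibration(cam)","c=CAL[cam]")
open("h.py","w").write(s)
E
python3 - <<'E'
from k import *
for c,n in(("scene","a"),("top","b"),):
    print(c,lug(cv2.imread(f"pics/{n}.png")[:,:,::-1].copy(),c))
print(crank(get_obs()))
plan(-38.5,[4,8,12,16,18,20,21,22])
plan(-38.5-121,[22]*8)
E
```

```text
scene (np.float64(122.0), np.float32(1.0), np.float64(0.9996912806958023))
top (np.float64(123.02885033322387), np.float32(1.0), np.float64(0.9993983120770933))
(np.float64(-38.41528883967765), np.float64(0.06362235447876026))
-0.0030 -0.0034 0 0 0.02;-0.0066 -0.0063 0 0 0.02;-0.0113 -0.0075 0 0 0.02;-0.0170 -0.0060 0 0 0.02;-0.0204 -0.0009 0 0 0.02;-0.0216 0.0064 0 0 0.02;-0.0189 0.0143 0 0 0.02;-0.0130 0.0211 0 0 0.02
end -159.5
-0.0041 0.0245 0 0 0.02;0.0054 0.0242 0 0 0.02;0.0140 0.0205 0 0 0.02;0.0207 0.0137 0 0 0.02;0.0243 0.0049 0 0 0.02;0.0244 -0.0045 0 0 0.02;0.0209 -0.0134 0 0 0.02;0.0144 -0.0201 0 0 0.02
end -335.5
```

```bash
cat > m.py <<'E'
from k import *
o=get_obs();a=crank(o);print("t %.3f crank %.1f r %.4f F %s T %s z %.3f"%(o["time_s"],*a,np.round(o["force"],1),np.round(o["wrist_torque"],2),o["tool_pos"][2]))
L=[]
for c in sys.argv[1:]:
    t=get_obs()["time_s"];im=cams.read_camera(c);l=lug(im,c);print(c,"%.3f"%t,np.round(l,2));L.append((t,c,*map(float,l)))
open("log.txt","a").write(json.dumps([o["time_s"],float(a[0]),L])+"\n")
E
python3 -m creep '-0.0030 -0.0034 0 0 0.02;-0.0066 -0.0063 0 0 0.02;-0.0113 -0.0075 0 0 0.02;-0.0170 -0.0060 0 0 0.02;-0.0204 -0.0009 0 0 0.02;-0.0216 0.0064 0 0 0.02;-0.0189 0.0143 0 0 0.02;-0.0130 0.0211 0 0 0.02'
python3 m.py scene top
```

```text
time_s: 6.4
tool_pos: [0.5207, -0.0268, 0.1705]
tool_rot: [-180.0, 0.3, 161.6]
force: [8.1, 1.5, -6.9]
grip_width: 0.0311
grasp_force: 35.0
t 6.400 crank -158.0 r 0.0661 F [ 8.1  1.5 -6.9] T [ 0.51 -1.52  0.04] z 0.170
scene 6.400 [99.03  1.    1.  ]
top 6.450 [98.47  1.    1.  ]
```

```bash
python3 -m creep '-0.0041 0.0245 0 0 0.02;0.0054 0.0242 0 0 0.02;0.0140 0.0205 0 0 0.02;0.0207 0.0137 0 0 0.02;0.0243 0.0049 0 0 0.02;0.0244 -0.0045 0 0 0.02;0.0209 -0.0134 0 0 0.02;0.0144 -0.0201 0 0 0.02'
python3 m.py scene
cat > fit.py <<'E'
from k import *
from scipy.optimize import least_squares
# crank command log: (t_start, steps) ; deg clockwise from start
SEG=json.load(open("seg.json"))
def crk(t):
    T=[0.];A=[0.]
    for t0,st in SEG:
        T.append(t0);A.append(A[-1])
        for i,s in enumerate(st): T.append(t0+.125*(i+1));A.append(A[-1]+s)
    return np.interp(t,T,A)
dt=.005
def sim(J,rub,tend,t0=5.4):
    t=np.arange(t0,tend,dt);c=np.radians(crk(t-.025));W=np.gradient(c,dt);w=0;th=0;TH=[];WW=[]
    for i in range(len(t)):
        tq=.04*(W[i]-w)-.006*w;f=.01+rub
        n=w+dt*tq/J
        w=np.sign(n)*max(0,abs(n)-dt*f/J)
        th+=w*dt;TH.append(th);WW.append(w)
    return t,np.array(TH),np.array(WW)
obs=[(t,l) for ln in open("log.txt") for _,_,L in[json.loads(ln)] for t,c,l,s,R in L if s>.85 and R>.99]
T,A=np.array(obs).T
def res(p):
    t,th,w=sim(p[0]*.034,p[1],T[-1]+.05)
    d=122.5-np.degrees(np.interp(T,t,th))-A
    return np.append((d+180)%360-180,[(p[0]-1)/.2,(p[1]-.03)/.02])
if __name__=="__main__":
    s=least_squares(res,[1,.03],diff_step=.02,bounds=([.6,.005],[1.5,.08]));print("J,rub",s.x,"res",np.round(s.fun,1))
    t,th,w=sim(s.x[0]*.034,s.x[1],T[-1]+.05);print("w now",w[-1],"max",w.max(),"steady crank deg/row for 2.1:",np.degrees(2.1+(.0126+.01+s.x[1])/.04)/8)
    json.dump(s.x.tolist(),open("par.json","w"))
E
echo '[[5.4,[4,8,12,16,18,20,21,22]],[6.5,[22,22,22,22,22,22,22,22]]]' > seg.json; python3 fit.py
python3 -c "
from k import *
for n in(21,22,23,24,26): plan(-335.5,[n]*8)"
```

```text
time_s: 7.5
tool_pos: [0.6413, 0.0229, 0.1704]
tool_rot: [-179.9, 0.0, 161.7]
force: [-5.6, -0.8, 2.6]
grip_width: 0.0314
grasp_force: 35.0
t 7.500 crank 22.8 r 0.0643 F [-5.6 -0.8  2.6] T [-0.27  1.5  -0.01] z 0.170
scene 7.500 [25.5  1.   1. ]
J,rub [0.6        0.03762624] res [ 2.2 -0.3 -0.5 -2.   0.4]
w now 1.4074859799986044 max 1.5347487529580344 steady crank deg/row for 2.1: 25.82360847168886
0.0058 -0.0230 0 0 0.02;-0.0029 -0.0235 0 0 0.02;-0.0111 -0.0210 0 0 0.02;-0.0179 -0.0155 0 0 0.02;-0.0223 -0.0081 0 0 0.02;-0.0237 0.0004 0 0 0.02;-0.0219 0.0089 0 0 0.02;-0.0174 0.0161 0 0 0.02
end -503.5
0.0058 -0.0242 0 0 0.02;-0.0036 -0.0245 0 0 0.02;-0.0126 -0.0214 0 0 0.02;-0.0197 -0.0151 0 0 0.02;-0.0239 -0.0066 0 0 0.02;-0.0246 0.0028 0 0 0.02;-0.0218 0.0118 0 0 0.02;-0.0158 0.0192 0 0 0.02
end -511.5
0.0059 -0.0253 0 0 0.02;-0.0045 -0.0255 0 0 0.02;-0.0141 -0.0218 0 0 0.02;-0.0215 -0.0145 0 0 0.02;-0.0255 -0.0049 0 0 0.02;-0.0253 0.0054 0 0 0.02;-0.0212 0.0149 0 0 0.02;-0.0138 0.0219 0 0 0.02
end -519.5
0.0059 -0.0264 0 0 0.02;-0.0054 -0.0265 0 0 0.02;-0.0157 -0.0220 0 0 0.02;-0.0233 -0.0137 0 0 0.02;-0.0268 -0.0031 0 0 0.02;-0.0258 0.0081 0 0 0.02;-0.0203 0.0179 0 0 0.02;-0.0112 0.0246 0 0 0.02
end -527.5
0.0059 -0.0287 0 0 0.02;-0.0073 -0.0283 0 0 0.02;-0.0190 -0.0223 0 0 0.02;-0.0269 -0.0116 0 0 0.02;-0.0292 0.0013 0 0 0.02;-0.0257 0.0139 0 0 0.02;-0.0170 0.0238 0 0 0.02;-0.0048 0.0289 0 0 0.02
end -543.5
```

```bash
python3 -m creep '0.0059 -0.0264 0 0 0.02;-0.0054 -0.0265 0 0 0.02;-0.0157 -0.0220 0 0 0.02;-0.0233 -0.0137 0 0 0.02;-0.0268 -0.0031 0 0 0.02;-0.0258 0.0081 0 0 0.02;-0.0203 0.0179 0 0 0.02;-0.0112 0.0246 0 0 0.02'
python3 m.py scene top
echo '[[5.4,[4,8,12,16,18,20,21,22]],[6.5,[22,22,22,22,22,22,22,22]],[7.55,[24,24,24,24,24,24,24,24]]]' > seg.json; python3 fit.py
python3 -c "
from k import *
for n in(23,24,25,26): plan(-527.5,[n]*8)"
```

```text
time_s: 8.55
tool_pos: [0.5176, -0.0177, 0.1705]
tool_rot: [-180.0, 0.2, 161.6]
force: [7.3, 0.3, -7.5]
grip_width: 0.0308
grasp_force: 35.0
t 8.550 crank -166.3 r 0.0663 F [ 7.3  0.3 -7.5] T [ 0.33 -1.63  0.  ] z 0.170
scene 8.550 [-68.5   1.    1. ]
top 8.600 [ 0.  0. nan]
J,rub [0.6        0.03853526] res [ 2.6  0.2  1.1 -1.1 -2.   0.4]
w now 1.6225215084308993 max 1.7944099301749006 steady crank deg/row for 2.1: 25.98636847745504
-0.0004 0.0259 0 0 0.02;0.0097 0.0241 0 0 0.02;0.0183 0.0183 0 0 0.02;0.0241 0.0097 0 0 0.02;0.0259 -0.0004 0 0 0.02;0.0236 -0.0106 0 0 0.02;0.0177 -0.0189 0 0 0.02;0.0089 -0.0244 0 0 0.02
end -711.5
-0.0002 0.0271 0 0 0.02;0.0108 0.0247 0 0 0.02;0.0199 0.0183 0 0 0.02;0.0256 0.0086 0 0 0.02;0.0269 -0.0026 0 0 0.02;0.0236 -0.0133 0 0 0.02;0.0160 -0.0217 0 0 0.02;0.0059 -0.0264 0 0 0.02
end -719.5
0.0000 0.0282 0 0 0.02;0.0119 0.0255 0 0 0.02;0.0216 0.0181 0 0 0.02;0.0272 0.0072 0 0 0.02;0.0277 -0.0048 0 0 0.02;0.0230 -0.0162 0 0 0.02;0.0141 -0.0244 0 0 0.02;0.0024 -0.0280 0 0 0.02
end -727.5
0.0003 0.0293 0 0 0.02;0.0130 0.0261 0 0 0.02;0.0232 0.0178 0 0 0.02;0.0287 0.0059 0 0 0.02;0.0283 -0.0073 0 0 0.02;0.0223 -0.0190 0 0 0.02;0.0116 -0.0269 0 0 0.02;-0.0013 -0.0292 0 0 0.02
end -735.5k.py:19: RuntimeWarning: invalid value encountered in scalar divide
  R=abs((w*np.exp(1j*ph)).sum())/w.sum()
```

```bash
python3 -c "
from k import *
plan(-735.5,[26]*8)"
python3 -m creep '0.0003 0.0293 0 0 0.02;0.0130 0.0261 0 0 0.02;0.0232 0.0178 0 0 0.02;0.0287 0.0059 0 0 0.02;0.0283 -0.0073 0 0 0.02;0.0223 -0.0190 0 0 0.02;0.0116 -0.0269 0 0 0.02;-0.0013 -0.0292 0 0 0.02'
python3 m.py scene
echo '[[5.4,[4,8,12,16,18,20,21,22]],[6.5,[22,22,22,22,22,22,22,22]],[7.55,[24,24,24,24,24,24,24,24]],[8.65,[26,26,26,26,26,26,26,26]]]' > seg.json; python3 fit.py
python3 -c "
from k import *
for n in(25,27): plan(-735.5,[n]*8)"
```

```text
-0.0139 -0.0257 0 0 0.02;-0.0238 -0.0170 0 0 0.02;-0.0289 -0.0048 0 0 0.02;-0.0280 0.0083 0 0 0.02;-0.0216 0.0198 0 0 0.02;-0.0107 0.0272 0 0 0.02;0.0023 0.0291 0 0 0.02;0.0149 0.0252 0 0 0.02
end -943.5
time_s: 9.65
tool_pos: [0.643, -0.0213, 0.1703]
tool_rot: [-179.9, -0.2, 161.7]
force: [-13.1, 4.0, 7.1]
grip_width: 0.0312
grasp_force: 35.0
t 9.650 crank -17.5 r 0.0639 F [-13.1   4.    7.1] T [ 1.24  2.93 -0.  ] z 0.170
scene 9.650 [ 0.  0. nan]
J,rub [0.6        0.03853526] res [ 2.6  0.2  1.1 -1.1 -2.   0.4]
w now 1.6225215084308993 max 1.7944099301749006 steady crank deg/row for 2.1: 25.98636847745504
-0.0132 -0.0248 0 0 0.02;-0.0224 -0.0169 0 0 0.02;-0.0276 -0.0059 0 0 0.02;-0.0274 0.0063 0 0 0.02;-0.0222 0.0174 0 0 0.02;-0.0127 0.0250 0 0 0.02;-0.0010 0.0281 0 0 0.02;0.0110 0.0259 0 0 0.02
end -935.5
-0.0147 -0.0265 0 0 0.02;-0.0251 -0.0170 0 0 0.02;-0.0302 -0.0037 0 0 0.02;-0.0285 0.0104 0 0 0.02;-0.0207 0.0222 0 0 0.02;-0.0083 0.0292 0 0 0.02;0.0058 0.0298 0 0 0.02;0.0186 0.0239 0 0 0.02
end -951.5k.py:19: RuntimeWarning: invalid value encountered in scalar divide
  R=abs((w*np.exp(1j*ph)).sum())/w.sum()
```

```bash

python3 -m creep '-0.0139 -0.0257 0 0 0.02;-0.0238 -0.0170 0 0 0.02;-0.0289 -0.0048 0 0 0.02;-0.0280 0.0083 0 0 0.02;-0.0216 0.0198 0 0 0.02;-0.0107 0.0272 0 0 0.02;0.0023 0.0291 0 0 0.02;0.0149 0.0252 0 0 0.02'
python3 m.py scene
echo '[[5.4,[4,8,12,16,18,20,21,22]],[6.5,[22,22,22,22,22,22,22,22]],[7.55,[24,24,24,24,24,24,24,24]],[8.65,[26,26,26,26,26,26,26,26]],[9.7,[26,26,26,26,26,26,26,26]]]' > seg.json; python3 fit.py
python3 -c "
from k import *
for n in(25,26,27): plan(-943.5,[n]*8);plan(-943.5-8*n,[n]*8)"
```

```text
time_s: 10.7
tool_pos: [0.5323, 0.0424, 0.1704]
tool_rot: [-180.0, -0.2, 161.7]
force: [1.0, -1.3, -1.2]
grip_width: 0.0312
grasp_force: 35.0
t 10.700 crank 138.2 r 0.0666 F [ 1.  -1.3 -1.2] T [-0.42 -0.32 -0.01] z 0.170
scene 10.700 [59.  1.  1.]
J,rub [0.65728916 0.03667099] res [ 3.   0.6  0.9 -2.7  0.8 -1.7  0.3]
w now 1.949545610998285 max 2.0904888562732347 steady crank deg/row for 2.1: 25.65257177704591
0.0233 0.0158 0 0 0.02;0.0278 0.0044 0 0 0.02;0.0270 -0.0078 0 0 0.02;0.0213 -0.0184 0 0 0.02;0.0114 -0.0257 0 0 0.02;-0.0005 -0.0282 0 0 0.02;-0.0123 -0.0253 0 0 0.02;-0.0219 -0.0177 0 0 0.02
end -1143.5
-0.0273 -0.0068 0 0 0.02;-0.0276 0.0054 0 0 0.02;-0.0228 0.0165 0 0 0.02;-0.0136 0.0246 0 0 0.02;-0.0020 0.0281 0 0 0.02;0.0101 0.0263 0 0 0.02;0.0202 0.0195 0 0 0.02;0.0266 0.0092 0 0 0.02
end -1343.5
0.0243 0.0162 0 0 0.02;0.0290 0.0038 0 0 0.02;0.0278 -0.0093 0 0 0.02;0.0208 -0.0205 0 0 0.02;0.0098 -0.0275 0 0 0.02;-0.0033 -0.0291 0 0 0.02;-0.0157 -0.0247 0 0 0.02;-0.0250 -0.0152 0 0 0.02
end -1151.5
-0.0291 -0.0028 0 0 0.02;-0.0274 0.0102 0 0 0.02;-0.0201 0.0212 0 0 0.02;-0.0088 0.0279 0 0 0.02;0.0043 0.0289 0 0 0.02;0.0166 0.0241 0 0 0.02;0.0254 0.0144 0 0 0.02;0.0292 0.0018 0 0 0.02
end -1359.5
0.0254 0.0166 0 0 0.02;0.0302 0.0031 0 0 0.02;0.0283 -0.0108 0 0 0.02;0.0203 -0.0226 0 0 0.02;0.0079 -0.0293 0 0 0.02;-0.0063 -0.0297 0 0 0.02;-0.0191 -0.0236 0 0 0.02;-0.0278 -0.0123 0 0 0.02
end -1159.5
-0.0303 0.0016 0 0 0.02;-0.0262 0.0152 0 0 0.02;-0.0166 0.0254 0 0 0.02;-0.0031 0.0302 0 0 0.02;0.0108 0.0283 0 0 0.02;0.0226 0.0203 0 0 0.02;0.0293 0.0079 0 0 0.02;0.0297 -0.0063 0 0 0.02
end -1375.5
```

The fitted model predicts the brush angle to within 3° and puts the brush at 2.09 rad/s. I'll hold 26° per row.

```bash

python3 -m creep '0.0243 0.0162 0 0 0.02;0.0290 0.0038 0 0 0.02;0.0278 -0.0093 0 0 0.02;0.0208 -0.0205 0 0 0.02;0.0098 -0.0275 0 0 0.02;-0.0033 -0.0291 0 0 0.02;-0.0157 -0.0247 0 0 0.02;-0.0250 -0.0152 0 0 0.02'|head -2
python3 -m creep '-0.0291 -0.0028 0 0 0.02;-0.0274 0.0102 0 0 0.02;-0.0201 0.0212 0 0 0.02;-0.0088 0.0279 0 0 0.02;0.0043 0.0289 0 0 0.02;0.0166 0.0241 0 0 0.02;0.0254 0.0144 0 0 0.02;0.0292 0.0018 0 0 0.02'|head -2
python3 m.py scene
echo '[[5.4,[4,8,12,16,18,20,21,22]],[6.5,[22,22,22,22,22,22,22,22]],[7.55,[24,24,24,24,24,24,24,24]],[8.65,[26,26,26,26,26,26,26,26]],[9.7,[26,26,26,26,26,26,26,26]],[10.75,[26,26,26,26,26,26,26,26,26,26,26,26,26,26,26,26]]]' > seg.json; python3 fit.py
python3 -c "
from k import *
for n in(25,26): plan(-1359.5,[n]*8);plan(-1359.5-8*n,[n]*8)"
```

```text
time_s: 11.75
tool_pos: [0.6008, -0.0634, 0.1704]
time_s: 12.75
tool_pos: [0.5925, 0.0628, 0.1704]
t 12.750 crank 80.8 r 0.0657 F [-2.5 -3.5  2.3] T [-0.89  0.36 -0.04] z 0.170
scene 12.750 [167.96   0.27   1.  ]
J,rub [0.65728916 0.03667099] res [ 3.   0.6  0.9 -2.7  0.8 -1.7  0.3]
w now 1.949545610998285 max 2.0904888562732347 steady crank deg/row for 2.1: 25.65257177704591
0.0261 -0.0105 0 0 0.02;0.0192 -0.0206 0 0 0.02;0.0087 -0.0268 0 0 0.02;-0.0034 -0.0279 0 0 0.02;-0.0149 -0.0239 0 0 0.02;-0.0236 -0.0153 0 0 0.02;-0.0279 -0.0039 0 0 0.02;-0.0269 0.0082 0 0 0.02
end -1559.5
-0.0209 0.0189 0 0 0.02;-0.0110 0.0259 0 0 0.02;0.0010 0.0281 0 0 0.02;0.0127 0.0250 0 0 0.02;0.0222 0.0174 0 0 0.02;0.0274 0.0063 0 0 0.02;0.0276 -0.0059 0 0 0.02;0.0224 -0.0169 0 0 0.02
end -1759.5
0.0270 -0.0112 0 0 0.02;0.0194 -0.0219 0 0 0.02;0.0078 -0.0282 0 0 0.02;-0.0053 -0.0287 0 0 0.02;-0.0174 -0.0235 0 0 0.02;-0.0259 -0.0135 0 0 0.02;-0.0293 -0.0008 0 0 0.02;-0.0266 0.0121 0 0 0.02
end -1567.5
-0.0186 0.0226 0 0 0.02;-0.0068 0.0284 0 0 0.02;0.0063 0.0286 0 0 0.02;0.0182 0.0229 0 0 0.02;0.0264 0.0126 0 0 0.02;0.0293 -0.0003 0 0 0.02;0.0261 -0.0130 0 0 0.02;0.0178 -0.0232 0 0 0.02
end -1775.5
```

```bash

python3 -m creep '0.0270 -0.0112 0 0 0.02;0.0194 -0.0219 0 0 0.02;0.0078 -0.0282 0 0 0.02;-0.0053 -0.0287 0 0 0.02;-0.0174 -0.0235 0 0 0.02;-0.0259 -0.0135 0 0 0.02;-0.0293 -0.0008 0 0 0.02;-0.0266 0.0121 0 0 0.02'|head -2
python3 m.py scene
echo '[[5.4,[4,8,12,16,18,20,21,22]],[6.5,[22,22,22,22,22,22,22,22]],[7.55,[24,24,24,24,24,24,24,24]],[8.65,[26,26,26,26,26,26,26,26]],[9.7,[26,26,26,26,26,26,26,26]],[10.75,[26,26,26,26,26,26,26,26,26,26,26,26,26,26,26,26]],[12.8,[26,26,26,26,26,26,26,26]]]' > seg.json; python3 fit.py
python3 -c "
from k import *
for n in(25,26,27): plan(-1567.5,[n]*8);plan(-1567.5-8*n,[n]*8)"
```

```text
time_s: 13.8
tool_pos: [0.5419, -0.0538, 0.1704]
t 13.800 crank -127.8 r 0.0655 F [ 7.2  9.7 -3.9] T [ 2.09 -1.66 -0.02] z 0.170
scene 13.800 [47.5  1.   1. ]
J,rub [0.73701502 0.03497565] res [ 3.8  1.5  2.3 -2.1 -1.9  1.2 -1.3  0.2]
w now 1.9800139228036482 max 2.1706165103193515 steady crank deg/row for 2.1: 25.349022053824267
-0.0181 0.0216 0 0 0.02;-0.0072 0.0272 0 0 0.02;0.0048 0.0277 0 0 0.02;0.0162 0.0230 0 0 0.02;0.0244 0.0141 0 0 0.02;0.0280 0.0024 0 0 0.02;0.0264 -0.0096 0 0 0.02;0.0199 -0.0199 0 0 0.02
end -1767.5
0.0096 -0.0264 0 0 0.02;-0.0024 -0.0280 0 0 0.02;-0.0141 -0.0244 0 0 0.02;-0.0230 -0.0162 0 0 0.02;-0.0277 -0.0048 0 0 0.02;-0.0272 0.0072 0 0 0.02;-0.0216 0.0181 0 0 0.02;-0.0119 0.0255 0 0 0.02
end -1967.5
-0.0186 0.0226 0 0 0.02;-0.0068 0.0284 0 0 0.02;0.0063 0.0286 0 0 0.02;0.0182 0.0229 0 0 0.02;0.0264 0.0126 0 0 0.02;0.0293 -0.0003 0 0 0.02;0.0261 -0.0130 0 0 0.02;0.0178 -0.0232 0 0 0.02
end -1775.5
0.0059 -0.0287 0 0 0.02;-0.0073 -0.0283 0 0 0.02;-0.0190 -0.0223 0 0 0.02;-0.0269 -0.0116 0 0 0.02;-0.0292 0.0013 0 0 0.02;-0.0257 0.0139 0 0 0.02;-0.0170 0.0238 0 0 0.02;-0.0048 0.0289 0 0 0.02
end -1983.5
-0.0191 0.0236 0 0 0.02;-0.0063 0.0297 0 0 0.02;0.0079 0.0293 0 0 0.02;0.0203 0.0226 0 0 0.02;0.0283 0.0108 0 0 0.02;0.0302 -0.0031 0 0 0.02;0.0254 -0.0166 0 0 0.02;0.0152 -0.0262 0 0 0.02
end -1783.5
0.0016 -0.0303 0 0 0.02;-0.0123 -0.0278 0 0 0.02;-0.0236 -0.0191 0 0 0.02;-0.0297 -0.0063 0 0 0.02;-0.0293 0.0079 0 0 0.02;-0.0226 0.0203 0 0 0.02;-0.0108 0.0283 0 0 0.02;0.0031 0.0302 0 0 0.02
end -1999.5
```

```bash

python3 -m creep '-0.0181 0.0216 0 0 0.02;-0.0072 0.0272 0 0 0.02;0.0048 0.0277 0 0 0.02;0.0162 0.0230 0 0 0.02;0.0244 0.0141 0 0 0.02;0.0280 0.0024 0 0 0.02;0.0264 -0.0096 0 0 0.02;0.0199 -0.0199 0 0 0.02'|head -2
python3 -m creep '0.0096 -0.0264 0 0 0.02;-0.0024 -0.0280 0 0 0.02;-0.0141 -0.0244 0 0 0.02;-0.0230 -0.0162 0 0 0.02;-0.0277 -0.0048 0 0 0.02;-0.0272 0.0072 0 0 0.02;-0.0216 0.0181 0 0 0.02;-0.0119 0.0255 0 0 0.02'|head -2
python3 -c "
from k import *
print(crank(get_obs()))
for i in range(4): plan(-1967.5-200*i,[25]*8)"
```

```text
time_s: 14.85
tool_pos: [0.6369, 0.0317, 0.1704]
time_s: 15.85
tool_pos: [0.5177, -0.0181, 0.1705]
(np.float64(-165.95916210224317), np.float64(0.06631056228383227))
0.0000 0.0282 0 0 0.02;0.0119 0.0255 0 0 0.02;0.0216 0.0181 0 0 0.02;0.0272 0.0072 0 0 0.02;0.0277 -0.0048 0 0 0.02;0.0230 -0.0162 0 0 0.02;0.0141 -0.0244 0 0 0.02;0.0024 -0.0280 0 0 0.02
end -2167.5
-0.0096 -0.0264 0 0 0.02;-0.0199 -0.0199 0 0 0.02;-0.0264 -0.0096 0 0 0.02;-0.0280 0.0024 0 0 0.02;-0.0244 0.0141 0 0 0.02;-0.0162 0.0230 0 0 0.02;-0.0048 0.0277 0 0 0.02;0.0072 0.0272 0 0 0.02
end -2367.5
0.0181 0.0216 0 0 0.02;0.0255 0.0119 0 0 0.02;0.0282 0.0000 0 0 0.02;0.0255 -0.0119 0 0 0.02;0.0181 -0.0216 0 0 0.02;0.0072 -0.0272 0 0 0.02;-0.0048 -0.0277 0 0 0.02;-0.0162 -0.0230 0 0 0.02
end -2567.5
-0.0244 -0.0141 0 0 0.02;-0.0280 -0.0024 0 0 0.02;-0.0264 0.0096 0 0 0.02;-0.0199 0.0199 0 0 0.02;-0.0096 0.0264 0 0 0.02;0.0024 0.0280 0 0 0.02;0.0141 0.0244 0 0 0.02;0.0230 0.0162 0 0 0.02
end -2767.5
```

```bash

python3 -m creep '0.0000 0.0282 0 0 0.02;0.0119 0.0255 0 0 0.02;0.0216 0.0181 0 0 0.02;0.0272 0.0072 0 0 0.02;0.0277 -0.0048 0 0 0.02;0.0230 -0.0162 0 0 0.02;0.0141 -0.0244 0 0 0.02;0.0024 -0.0280 0 0 0.02'|head -2
python3 m.py scene
python3 -c "
import json
s=json.load(open('seg.json'));s.append([13.85,[25]*24]);json.dump(s,open('seg.json','w'))"; python3 fit.py
```

```text
time_s: 16.85
tool_pos: [0.645, -0.0128, 0.1703]
t 16.850 crank -9.8 r 0.0639 F [-12.1   2.1   5.1] T [0.74 2.6  0.  ] z 0.170
scene 16.850 [49.52  0.73  1.  ]
J,rub [0.73701502 0.03497565] res [ 3.8  1.5  2.3 -2.1 -1.9  1.2 -1.3  0.2]
w now 1.9800139228036482 max 2.1706165103193515 steady crank deg/row for 2.1: 25.349022053824267
```

```bash

python3 -m creep '-0.0096 -0.0264 0 0 0.02;-0.0199 -0.0199 0 0 0.02;-0.0264 -0.0096 0 0 0.02;-0.0280 0.0024 0 0 0.02;-0.0244 0.0141 0 0 0.02;-0.0162 0.0230 0 0 0.02;-0.0048 0.0277 0 0 0.02;0.0072 0.0272 0 0 0.02'|head -2
python3 -m creep '0.0181 0.0216 0 0 0.02;0.0255 0.0119 0 0 0.02;0.0282 0.0000 0 0 0.02;0.0255 -0.0119 0 0 0.02;0.0181 -0.0216 0 0 0.02;0.0072 -0.0272 0 0 0.02;-0.0048 -0.0277 0 0 0.02;-0.0162 -0.0230 0 0 0.02'|head -2
python3 -m creep '-0.0244 -0.0141 0 0 0.02;-0.0280 -0.0024 0 0 0.02;-0.0264 0.0096 0 0 0.02;-0.0199 0.0199 0 0 0.02;-0.0096 0.0264 0 0 0.02;0.0024 0.0280 0 0 0.02;0.0141 0.0244 0 0 0.02;0.0230 0.0162 0 0 0.02'|head -2
python3 m.py scene
python3 -c "
import json
s=json.load(open('seg.json'));s.append([16.9,[25]*24]);json.dump(s,open('seg.json','w'))"
sed -i 's/s>.85/s>.7/' fit.py; python3 fit.py
python3 -c "
from k import *
plan(-2767.5,[25]*8); plan(-2967.5,[25]*8)"
```

```text
time_s: 17.9
tool_pos: [0.5217, 0.0265, 0.1704]
time_s: 18.9
tool_pos: [0.6235, -0.0506, 0.1703]
time_s: 19.9
tool_pos: [0.5561, 0.0591, 0.1704]
t 19.900 crank 113.0 r 0.0664 F [ 1.6 -1.9 -0.2] T [-0.78 -0.14 -0.08] z 0.170
scene 19.900 [64.  1.  1.]
J,rub [0.74390651 0.03478634] res [ 3.9  1.6  2.3 -2.2 -2.4 -0.   3.9 -2.2 -1.3  0.2]
w now 1.9384601829820916 max 2.174478181482586 steady crank deg/row for 2.1: 25.3151262056961
0.0277 0.0048 0 0 0.02;0.0272 -0.0072 0 0 0.02;0.0216 -0.0181 0 0 0.02;0.0119 -0.0255 0 0 0.02;0.0000 -0.0282 0 0 0.02;-0.0119 -0.0255 0 0 0.02;-0.0216 -0.0181 0 0 0.02;-0.0272 -0.0072 0 0 0.02
end -2967.5
-0.0277 0.0048 0 0 0.02;-0.0230 0.0162 0 0 0.02;-0.0141 0.0244 0 0 0.02;-0.0024 0.0280 0 0 0.02;0.0096 0.0264 0 0 0.02;0.0199 0.0199 0 0 0.02;0.0264 0.0096 0 0 0.02;0.0280 -0.0024 0 0 0.02
end -3167.5
```

```bash
cat > stop.py <<'E'
import fit
from fit import *
p=json.load(open("par.json"));base=list(fit.SEG)
off=float(fit.res(p)[len(T)-1]) # model minus measured at last obs
for k in range(12,27):
    st=[26]*k+[18,12,6,0,0,0,0,0,0,0,0,0,0,0,0,0]
    fit.SEG=base+[[19.95,st]]
    t,th,w=sim(p[0]*.034,p[1],19.95+.125*len(st)+.5)
    e=(122.5-np.degrees(th[-1])-off-MARK+180)%360-180
    print(k,"final err %.1f w %.3f"%(e,w[-1]))
E
python3 stop.py
```

```text
12 final err -153.2 w 0.000
13 final err -168.8 w 0.000
14 final err 175.6 w 0.000
15 final err 160.0 w 0.000
16 final err 144.4 w 0.000
17 final err 128.8 w 0.000
18 final err 113.1 w 0.000
19 final err 97.5 w 0.000
20 final err 81.9 w 0.000
21 final err 66.2 w 0.000
22 final err 50.6 w 0.000
23 final err 35.0 w 0.000
24 final err 19.4 w 0.000
25 final err 3.7 w 0.000
26 final err -11.9 w 0.000
```

```bash
python3 -c "
from k import *
for i in range(3): plan(-2767.5-208*i,[26]*8)
plan(-2767.5-624,[26,18,12,9,0,0,0,0])"
```

```text
0.0289 0.0048 0 0 0.02;0.0280 -0.0083 0 0 0.02;0.0216 -0.0198 0 0 0.02;0.0107 -0.0272 0 0 0.02;-0.0023 -0.0291 0 0 0.02;-0.0149 -0.0252 0 0 0.02;-0.0243 -0.0162 0 0 0.02;-0.0290 -0.0038 0 0 0.02
end -2975.5
-0.0278 0.0093 0 0 0.02;-0.0208 0.0205 0 0 0.02;-0.0098 0.0275 0 0 0.02;0.0033 0.0291 0 0 0.02;0.0157 0.0247 0 0 0.02;0.0250 0.0152 0 0 0.02;0.0291 0.0028 0 0 0.02;0.0274 -0.0102 0 0 0.02
end -3183.5
0.0201 -0.0212 0 0 0.02;0.0088 -0.0279 0 0 0.02;-0.0043 -0.0289 0 0 0.02;-0.0166 -0.0241 0 0 0.02;-0.0254 -0.0144 0 0 0.02;-0.0292 -0.0018 0 0 0.02;-0.0270 0.0112 0 0 0.02;-0.0194 0.0219 0 0 0.02
end -3391.5
-0.0078 0.0282 0 0 0.02;0.0023 0.0202 0 0 0.02;0.0049 0.0126 0 0 0.02;0.0054 0.0087 0 0 0.02;0.0000 0.0000 0 0 0.02;0.0000 0.0000 0 0 0.02;0.0000 0.0000 0 0 0.02;0.0000 0.0000 0 0 0.02
end -3456.5
```

```bash

python3 -m creep '0.0289 0.0048 0 0 0.02;0.0280 -0.0083 0 0 0.02;0.0216 -0.0198 0 0 0.02;0.0107 -0.0272 0 0 0.02;-0.0023 -0.0291 0 0 0.02;-0.0149 -0.0252 0 0 0.02;-0.0243 -0.0162 0 0 0.02;-0.0290 -0.0038 0 0 0.02'|head -1
python3 -m creep '-0.0278 0.0093 0 0 0.02;-0.0208 0.0205 0 0 0.02;-0.0098 0.0275 0 0 0.02;0.0033 0.0291 0 0 0.02;0.0157 0.0247 0 0 0.02;0.0250 0.0152 0 0 0.02;0.0291 0.0028 0 0 0.02;0.0274 -0.0102 0 0 0.02'|head -1
python3 -m creep '0.0201 -0.0212 0 0 0.02;0.0088 -0.0279 0 0 0.02;-0.0043 -0.0289 0 0 0.02;-0.0166 -0.0241 0 0 0.02;-0.0254 -0.0144 0 0 0.02;-0.0292 -0.0018 0 0 0.02;-0.0270 0.0112 0 0 0.02;-0.0194 0.0219 0 0 0.02'|head -1
python3 -m creep '-0.0078 0.0282 0 0 0.02;0.0023 0.0202 0 0 0.02;0.0049 0.0126 0 0 0.02;0.0054 0.0087 0 0 0.02;0 0 0 0 0.02;0 0 0 0 0.02;0 0 0 0 0.02;0 0 0 0 0.02'
python3 -m creep '0 0 0 0 0.02;0 0 0 0 0.02;0 0 0 0 0.02;0 0 0 0 0.02;0 0 0 0 0.02;0 0 0 0 0.02'|head -1
python3 m.py scene scene
```

```text
time_s: 20.95
time_s: 21.95
time_s: 22.95
time_s: 23.95
tool_pos: [0.5287, 0.0375, 0.1704]
tool_rot: [180.0, -0.1, 161.7]
force: [-5.1, 4.1, 1.5]
grip_width: 0.0309
grasp_force: 35.0
time_s: 24.7
t 24.700 crank 143.6 r 0.0663 F [-5.   3.3  2.2] T [ 0.89  1.11 -0.03] z 0.170
scene 24.700 [-26.47   1.     1.  ]
scene 24.750 [-26.47   1.     1.  ]
```

```bash
python3 - <<'E'
from k import *
a=cams.read_camera("scene");print([(np.round(d["xy"],1),d["p"],atz("scene",d["xy"],.12)) for n in("lug","mark") for d in finder.tip_of(n,"scene")[:1]])
cv2.imwrite("pics/e.png",cv2.resize(a[150:310,150:310],(600,600),interpolation=cv2.INTER_CUBIC)[:,:,::-1])
E
```

```text
[(array([221.6, 248.9]), 0.73, array([ 0.65138137, -0.03727499,  0.12      ])), (array([227.3, 251.2]), 0.77, array([ 0.65917962, -0.02917932,  0.12      ]))]
```

View pics/e.png

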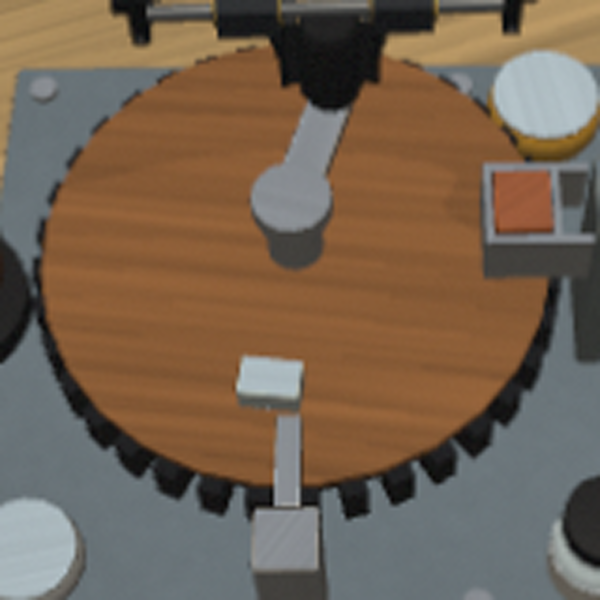

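The lug sits at (270,383) in the crop and the pointer line at x≈289, so it overshot by about 7° (10 mm). I'll work out a small backward nudge.

```bash
python3 - <<'E'
import fit
from fit import *
p=json.load(open("par.json"))
for a in(14,16,18,20):
  for n in (2,3):
    st=[0]+[-a/2]+[-a]*n+[-a/2]+[0]*12;fit.SEG=[[0.1,st]]
    o=[np.degrees(sim(j*.034,r,2.3,t0=.1)[1][-1]) for j,r in((p[0],p[1]),(p[0],p[1]+.008),(p[0],p[1]-.008))]
    print(a,n,np.round(o,1))
plan(143.5,[-8,-16,-16,-8,0,0,0,0]);plan(143.5,[-9,-18,-18,-9,0,0,0,0]);plan(143.5,[-10,-20,-20,-10,0,0,0,0])
E
```

```text
14 2 [-4.2 -2.7 -6.1]
14 3 [ -7.4  -5.1 -10.5]
16 2 [-6.1 -4.4 -8.9]
16 3 [-10.7  -8.  -14.8]
18 2 [ -8.8  -6.3 -11.9]
18 3 [-14.8 -11.2 -19.4]
20 2 [-11.6  -8.7 -15.1]
20 3 [-19.2 -14.9 -24.1]
-0.0048 -0.0077 0 0 0.02;-0.0064 -0.0169 0 0 0.02;-0.0014 -0.0181 0 0 0.02;0.0012 -0.0090 0 0 0.02;0.0000 0.0000 0 0 0.02;0.0000 0.0000 0 0 0.02;0.0000 0.0000 0 0 0.02;0.0000 0.0000 0 0 0.02
end 191.5
-0.0054 -0.0087 0 0 0.02;-0.0064 -0.0193 0 0 0.02;-0.0002 -0.0203 0 0 0.02;0.0023 -0.0099 0 0 0.02;0.0000 0.0000 0 0 0.02;0.0000 0.0000 0 0 0.02;0.0000 0.0000 0 0 0.02;0.0000 0.0000 0 0 0.02
end 197.5
-0.0059 -0.0097 0 0 0.02;-0.0064 -0.0216 0 0 0.02;0.0014 -0.0226 0 0 0.02;0.0036 -0.0107 0 0 0.02;0.0000 0.0000 0 0 0.02;0.0000 0.0000 0 0 0.02;0.0000 0.0000 0 0 0.02;0.0000 0.0000 0 0 0.02
end 203.5
```

```bash
python3 -m creep '-0.0048 -0.0077 0 0 0.02;-0.0064 -0.0169 0 0 0.02;-0.0014 -0.0181 0 0 0.02;0.0012 -0.0090 0 0 0.02;0 0 0 0 0.02;0 0 0 0 0.02;0 0 0 0 0.02;0 0 0 0 0.02'
python3 m.py scene scene
```

```text
time_s: 25.95
tool_pos: [0.5171, -0.0142, 0.1704]
tool_rot: [-180.0, -0.1, 161.8]
force: [-4.7, -1.8, 1.4]
grip_width: 0.0309
grasp_force: 35.0
t 25.950 crank -169.3 r 0.0660 F [-4.7 -1.8  1.4] T [-0.17  1.11 -0.02] z 0.170
scene 25.950 [-13.47   1.     1.  ]
scene 26.000 [-13.47   1.     1.  ]
```

```bash
python3 - <<'E'
import fit
from fit import *
p=json.load(open("par.json"))
for r in(.035,.025,.02,.015):
    o=[]
    for a in(16,13,12,11,10):
        fit.SEG=[[0.1,[0,a/2,a,a,a/2]+[0]*12]];o.append(np.degrees(sim(p[0]*.034,r,2.3,t0=.1)[1][-1]))
    print(r,np.round(o,1))
plan(-168.5,[6,12,12,6]);plan(-168.5,[5.5,11,11,5.5])
E
```

```text
0.035 [6.  3.2 2.4 1.6 0.9]
0.025 [9.6 5.4 4.3 3.3 2.4]
0.02 [11.8  7.2  5.8  4.4  3.4]
0.015 [14.4  9.3  7.8  6.3  4.8]
-0.0010 0.0068 0 0 0.02;0.0001 0.0136 0 0 0.02;0.0030 0.0132 0 0 0.02;0.0025 0.0064 0 0 0.02
end -204.5
-0.0009 0.0062 0 0 0.02;-0.0002 0.0125 0 0 0.02;0.0023 0.0122 0 0 0.02;0.0020 0.0059 0 0 0.02
end -201.5
```

```bash
python3 -m creep '-0.0009 0.0062 0 0 0.02;-0.0002 0.0125 0 0 0.02;0.0023 0.0122 0 0 0.02;0.0020 0.0059 0 0 0.02;0 0 0 0 0.02;0 0 0 0 0.02;0 0 0 0 0.02;0 0 0 0 0.02'
python3 m.py scene scene
```

```text
time_s: 27.05
tool_pos: [0.5202, 0.0221, 0.1704]
tool_rot: [180.0, -0.1, 161.7]
force: [-5.2, 2.3, -0.1]
grip_width: 0.0314
grasp_force: 35.0
t 27.050 crank 158.7 r 0.0664 F [-5.2  2.3 -0.1] T [0.49 1.2  0.  ] z 0.170
scene 27.050 [-18.03   1.     1.  ]
scene 27.100 [-18.03   1.     1.  ]
```

```bash
python3 -m creep '0 0 0 0 0.07;0 0 0 0 0.07;0 0 0 0 0.07;0 0 0 0 0.07;0 0 0 0 0.07;0 0 0 0 0.07;0 0 0.01 0 0.07;0 0 0.02 0 0.07'
python3 -m creep '0 0 0.03 0 0.07;0 0 0.04 0 0.07;0 0 0.03 0 0.07;0 0 0 0 0.07;0 0 0 0 0.07'
python3 m.py scene scene
python3 - <<'E'
from k import *
a=cams.read_camera("scene");print([(np.round(d["xy"],1),d["p"],atz("scene",d["xy"],.12)) for n in("lug","mark") for d in finder.tip_of(n,"scene")[:1]])
cv2.imwrite("pics/f.png",cv2.resize(a[150:310,150:310],(600,600),interpolation=cv2.INTER_CUBIC)[:,:,::-1])
E
```

```text
time_s: 28.15
tool_pos: [0.5204, 0.022, 0.2008]
tool_rot: [-180.0, -0.1, 161.7]
force: [0.9, -0.3, -0.1]
grip_width: 0.0701
grasp_force: 0.0
time_s: 28.78
tool_pos: [0.5206, 0.022, 0.3003]
tool_rot: [-180.0, -0.0, 161.7]
force: [-0.2, -0.2, -0.1]
grip_width: 0.0703
grasp_force: 0.0
t 28.775 crank 158.6 r 0.0659 F [-0.2 -0.2 -0.1] T [ 0.01  0.02 -0.04] z 0.300
scene 28.775 [-18.5   1.    1. ]
scene 28.825 [-18.5   1.    1. ]
[(array([223.9, 250.8]), 0.61, array([ 0.65634785, -0.03460123,  0.12      ])), (array([224.2, 249.1]), 0.94, array([ 0.65335581, -0.03305006,  0.12      ]))]
```

View pics/f.png

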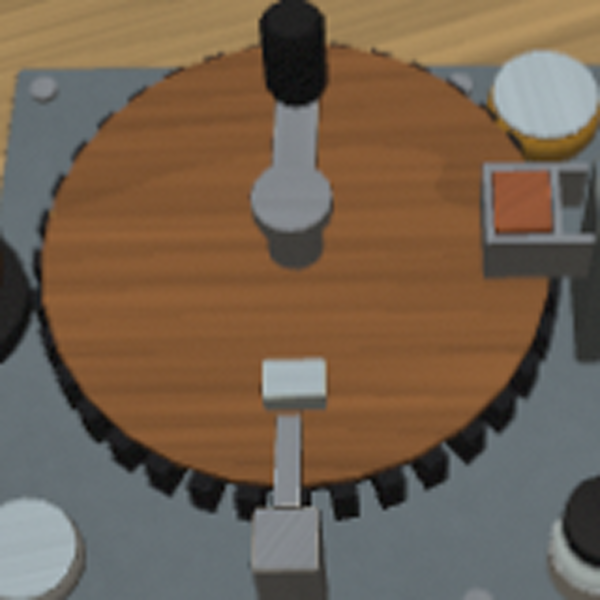

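The lug at (294,383) lines up with the pointer at x≈289, about 2 mm off. The crank is released, the brush is at rest and the arm is clear, so I'm handing in.

```bash
python3 -c "
from cell import ticket
print(ticket.sign_off())"
```

```text
the job is handed in; nothing more can be done
None
```

I handed the job in; no verdict was shown. By my camera measurements the brush averaged 1.98 to 2.14 rad/s (about 19 to 20.5 turns a minute) from roughly 10 to 20 s, it stopped with its lug about 2 mm from the mark, the crank is released and the arm is clear.

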